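# Hang the swatch carrier at the mark and hold out the sprung pointer rod

## Task

Set up the swatch for its record picture: lift the swatch carrier off the short parking rail, hook it over the long display rail near the end closer to the parking rail, slide it along, still hooked on the rail, until it is centred on the rail's upright marker blade, and let go of it. Then take the sprung pointer rod by its black handle, draw it out of its tube until its index flange is level with the length marker, and keep holding it there: the program finishes while the gripper holds the rod out. Leave both markers as they are set and do not disturb the other things on the bench.

Things in the scene. Friction and masses are not known exactly. Their poses are not given: they have to be found in the camera images.
- carrier: Loose swatch carrier, 0.19 kg, hanging on the parking rail. Origin: underside centre of its hook's top plate (rests on the rail). z up, y along the rail. Hook: inverted U, 24 mm long in y, inner gap x = -13 to +11 mm; free lip on the +x side hangs 22 mm down; a leg on the robot's side (-x) bears a white plate 84 mm wide in y, x = -20 to -12 mm, down to z = -115 mm. Sits flat and stable on a rail.
- carrier_grip (a point): Where to grasp the carrier from above: in its steel grip block (12 mm in x, 24 mm in y, 52 mm tall) on top of the hook; 1 mm to +x and 40 mm above the carrier's origin, 16 mm below the block's top. Axes as the carrier's. To unhook raise it 30 mm or more and move to -x; to hook come from -x at that height, the lip passing over the rail, then lower until it rests.
- park: Short parking rail, fixed, to the robot's left (+y): a square aluminium bar 12 x 12 mm, 142 mm long along its y, top at z = 200 mm, on two 12 mm posts at y = -65 and +65 mm with 90 x 40 mm feet. Origin on the table under the bar's middle.
- rail: Long display rail, fixed: the same 12 x 12 mm bar, 392 mm long along its y, top at z = 200 mm, on 12 mm posts at y = -190 and +190 mm. Origin on the table under the bar's middle; the +y end is the one closer to the parking rail; its -x side faces the robot. An 8 mm guide bar behind it (x = +32 mm, z = 130 mm) carries the marker blade. Room to hook the carrier: up to 125 mm from the middle.
- rail_mark (a point): Marked place on the display rail: on the bar's top centre line (z = 200 mm), level in y with the upright marker blade (4 mm in y, 6 mm in x), which stands clamped 32 mm behind it (+x) and reaches z = 205 mm. Axes as the rail's. Between 100 mm to -y and 10 mm to +y of the rail's middle. The carrier's origin belongs here when it is centred.
- stand: Stand of the pointer rod, fixed: a grey base plate 70 x 360 x 12 mm (y = -210 to +150 mm) with a steel tube 28 mm in diameter, its axis along y at z = 85 mm, from its mouth at y = 0 to y = +130 mm. Origin on the table below the tube's mouth. The rod is drawn out along the stand's -y.
- rod (a joint): How far the pointer rod is drawn out of its tube, m: 0 at the start (sprung home), at most 0.15. The inner spring pulls it home with 3.6 N at 0 and 45 N/m more as it comes out (about 9 N at 0.12); it slides back if let go.
- grip (a point): Centre of the rod's black handle, on the rod's axis, 85 mm above the table, moving with the rod: a bar 18 mm square, 42 mm long in y between two flanges 40 mm across and 5 mm thick, so fingers astride the bar (closing along the stand's x) cannot slip off. A pin 7 mm thick goes on 45 mm past the outer flange. Below it only the base and markers, at most 38 mm high. Axes as the stand's.
- index (a point): Centre of the index flange, the flange at the tube's end of the handle, on the rod's axis, 85 mm above the table; 23.5 mm towards the tube (+y) from grip. A small steel tongue hangs down from it to 44 mm above the table. It starts 25 mm outside the tube's mouth. Axes as the stand's.
- length_mark (a point): Place of the length marker, on the rod's axis line (85 mm up), straight above it: a dark steel saddle with a crosswise fin 64 mm wide in x, 4 mm thick in y, 38 mm high, clamped on the base under the rod's path, 70 to 120 mm farther out (stand's -y) than the index flange at its start. Axes as the stand's. The index flange's centre must come level with it in y.
- jar0: White jar with a red lid, 54 mm in diameter, 58 mm high, standing between the rod's stand and the display rail; origin under its centre. Leave it alone.
- jar1: Same kind of jar, near the robot on its left, before the parking rail. Leave it alone.
- jar2: Same kind of jar, beyond the parking rail. Leave it alone.
- phial: Amber glass bottle, 36 mm in diameter, 75 mm high, to the right; origin under its centre. Leave it alone.
- cup: Glass beaker, 68 mm in diameter, 70 mm high, to the right; origin under its centre. Leave it alone.
- mouldblock: Aluminium block 90 x 50 x 30 mm, behind the display rail; origin under its centre. Leave it alone.

How it is judged:
By the outcome, as a careful person would: the job done as asked, in the order asked, and still so for the second after the job is handed in, while the arm keeps its last pose, push and grip.
It also fails if it takes over 67 s, if anything falls off the work surface, if the arm or the gripper's body presses on something with over 40 N, if the wrist force passes 120 N, or if a joint passes its speed limit or range.

## Robot

A 6-joint arm with a two-finger parallel gripper is mounted at the origin on the work surface. World frame = base frame: x ahead of the robot, y to its left, z up, the work surface at z = 0. Lengths are in m, angles in degrees, forces in N, time in s.
With the tool pointing down it reaches from about 0.325 to 0.85 m from the base axis. Payload 15.5 kg.
Tool frame: the origin (TCP) lies at the very end of the fingers, on their centre line; the grasp point (between the pads) lies arm.grip_depth behind it (arm.grip_depth is the distance from the TCP to the grasp point, in m); z points along the fingers, y is the line along which they close (so a half turn about z gives the same grasp; the last joint's range is limited). The gripper opens to 91 mm and grips with 3 to 60 N. Pads are 32 mm wide; open, the fingers measure 118 mm over their backs; the gripper's body (76 mm by 178 mm) begins 60 mm behind the grasp point.
Start: joints at [-69.07, 28.281, 77.091, -0, 74.628, -5.472], TCP at [0.278, -0.56, 0.178] pointing down, gripper open.
Joint ranges: [-166.48, 166.48], [-47.26, 123.95], [12.59, 153.08], [-70.14, 250.14], [6.76, 159.57], [-176.63, 176.63]. Speed limits (degrees/s): [108.29, 108.29, 147.25, 172.46, 172.46, 172.46].

## Interface

Orientations are given as a 3x3 rotation matrix whose columns are the frame's x, y, z axes.
In Python, from rig import arm gives the robot as it stands. Calls block until the motion is done:
- arm.move_to(position, orientation): joint-space move of the TCP to a pose.
- arm.move_l(position, orientation=None, feed=0.15): straight line of the TCP; orientation=None keeps the orientation; feed is the mean speed in m/s.
- arm.move_joints(angles): joint-space move.
- arm.grip(opening): finger opening in m; the grip force is fixed at half the most; returns when the fingers have stopped.
- arm.sleep(seconds).
- arm.solve_ik(position, orientation): joint angles nearest the present ones, or None.
- arm.snapshot(name): name is "scene" or "side" or "wrist"; returns the picture (480x640x3 uint8, red, green, blue); there is no depth.
- arm.get_calibration(name): a dict with "intrinsics" (3x3 intrinsics, pixels), "cam_to_world" (4x4, takes a point from camera to world coordinates). Camera axes: x right, y down, z forward; pixel columns grow to the right and rows downward; lengths in m; the calibration is good to about 2 mm. A picture is of the moment at which its call begins: read the wrist's pose just before it. get_calibration takes no time and is no camera call; for the wrist camera it gives the pose at the moment of the call.
A pose or a line that the arm cannot do raises arm.Unreachable and nothing moves.
- arm.sign_off(): hands the job in; it is judged then, once.
Readings, each from a call of its own:
- arm.current_t(): time.
- arm.current_joint_positions(): joint angles.
- arm.current_dq(): joint speeds.
- arm.current_tau(): joint torques, N m.
- arm.current_ee_pos(): TCP position.
- arm.current_tool_rot(): TCP orientation.
- arm.current_force(): force on the tool from outside, world axes, zero at the start.
- arm.current_torque(): the same for the moment, N m.
- arm.current_width(): finger opening in m.
- arm.current_grasp_force(): force on a finger pad.
Only numpy, scipy, OpenCV 4.12 (cv2) and the standard library are available. Lean on these libraries where they do the work, as an engineer would, in place of code of your own. Each camera call takes 0.05 s, during which the arm holds its last target. There are 200 camera calls.

## Working session

There is one attempt and no reset: what is moved stays moved. The work goes in short steps, each a Python script; the robot and the scene stay as the last script left them, time stands still between calls to the robot, and variables do not carry over. Pictures are saved under pics/ and viewed, at most 10 in all, crops included, and the job is handed in when it is done.

```bash
mkdir -p pics; ls
python3 - <<'E'
from rig import arm
import cv2,numpy as np
np.set_printoptions(precision=4,suppress=True)
print(arm.grip_depth,arm.current_t(),arm.current_tool_rot())
for n in("scene","side"):
    cv2.imwrite(f"pics/{n}0.png",arm.snapshot(n)[...,::-1]); c=arm.get_calibration(n); print(n,c["intrinsics"],c["cam_to_world"])
E
```

```text
pics
0.0188 0.0 [[ 0.8957  0.4447 -0.0004]
 [ 0.4447 -0.8957  0.0011]
 [ 0.0001 -0.0012 -1.    ]]
scene [[529.5463   0.     320.687 ]
 [  0.     529.5463 239.7916]
 [  0.       0.       1.    ]] [[-0.8731  0.3271 -0.3616  1.0803]
 [ 0.4876  0.5922 -0.6415  0.8993]
 [ 0.0043 -0.7364 -0.6766  1.0955]
 [ 0.      0.      0.      1.    ]]
side [[593.3217   0.     316.6111]
 [  0.     593.3217 250.1661]
 [  0.       0.       1.    ]] [[-0.8496 -0.3955  0.349   0.1348]
 [-0.5275  0.644  -0.5542  0.7083]
 [-0.0056 -0.6549 -0.7557  1.1352]
 [ 0.      0.      0.      1.    ]]
```

View pics/scene0.png

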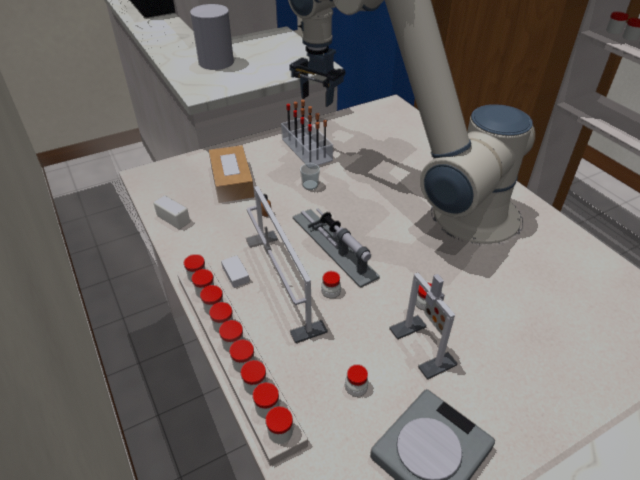

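View pics/side0.png

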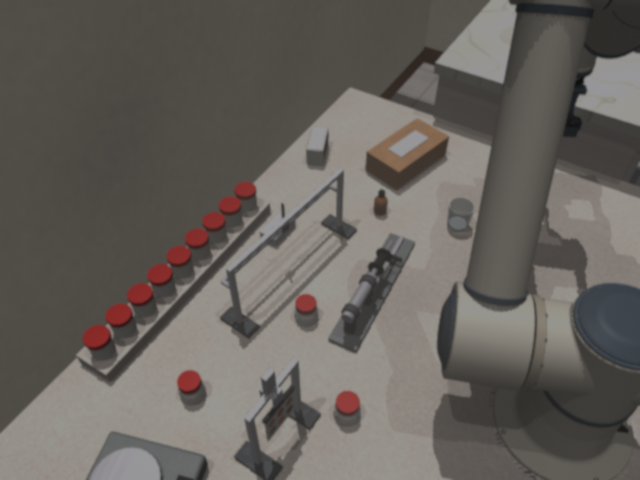

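The scene view shows the display rail from about (258,190) to (308,297), the parking rail with carrier at (414,280)-(450,318), and the rod stand at (295,215)-(375,275). In the side view the display rail runs (232,268)-(341,177) and the parking rail (251,410)-(297,367). I'll get coarse poses from these, then use the wrist camera.

```bash
cat > h.py <<'E'
from rig import arm
import cv2,numpy as np
np.set_printoptions(precision=4,suppress=True)
def ray(c,p):
    T=c["cam_to_world"];d=T[:3,:3]@np.linalg.solve(c["intrinsics"],[p[0],p[1],1.]);return T[:3,3],d/np.linalg.norm(d)
def onz(c,p,z):
    o,d=ray(c,p);return o+d*(z-o[2])/d[2]
def proj(c,X):
    T=c["cam_to_world"];q=c["intrinsics"]@(T[:3,:3].T@(np.asarray(X)-T[:3,3]));return q[:2]/q[2]
def tri(rs):
    A=sum(np.eye(3)-np.outer(d,d) for o,d in rs);b=sum((np.eye(3)-np.outer(d,d))@o for o,d in rs);return np.linalg.solve(A,b)
def down(yaw): # closing axis (tool y) at yaw deg from world x
    a=np.radians(yaw);y=np.array([np.cos(a),np.sin(a),0]);z=np.array([0,0,-1.]);return np.column_stack([np.cross(y,z),y,z])
E
python3 - <<'E'
from h import *
S=arm.get_calibration("scene");D=arm.get_calibration("side")
for n,z,s,d in [("rail+",.2,(308,297),(232,268)),("rail-",.2,(258,190),(341,177)),("park+",.2,(450,318),(251,410)),("park-",.2,(414,280),(297,367)),("tubeend",.085,(365,262),(349,312)),("handle",.085,(328,225),(381,262)),("blk",.256,(437,280),(268,376))]:
    print(n,onz(S,s,z)[:2],onz(D,d,z)[:2],tri([ray(S,s),ray(D,d)]))
T=arm.get_calibration("wrist");R=arm.current_tool_rot();p=arm.current_ee_pos()
print("cam in tool",R.T@(T["cam_to_world"][:3,3]-p),"\n",R.T@T["cam_to_world"][:3,:3],T["intrinsics"])
E
```

```text
rail+ [0.7188 0.2016] [0.6881 0.1534] [0.7022 0.1506 0.1621]
rail- [ 0.6546 -0.2129] [ 0.6374 -0.1993] [ 0.6487 -0.2217  0.1854]
park+ [0.4792 0.4027] [0.4725 0.3846] [0.4731 0.3896 0.1917]
park- [0.48   0.2744] [0.4512 0.2749] [0.4617 0.2587 0.1722]
tubeend [0.4788 0.0763] [0.4679 0.051 ] [0.469  0.0532 0.0712]
handle [ 0.4907 -0.1041] [ 0.4746 -0.1088] [ 0.4802 -0.1222  0.0672]
blk [0.4739 0.3376] [0.4639 0.3402] [0.4679 0.3344 0.2474]
cam in tool [ 0.0692 -0.0013 -0.207 ] 
 [[ 0.0002 -0.9692 -0.2461]
 [ 1.      0.0001  0.0004]
 [-0.0004 -0.2461  0.9692]] [[375.8608   0.     319.0106]
 [  0.     375.8608 233.7187]
 [  0.       0.       1.    ]]
```

Run:
```python
from h import *
import pickle
R=down(-8); out={}
for n,p in [("stand",(.48,-.16,.33)),("rail",(.62,-.06,.38)),("park",(.45,.28,.36))]:
    arm.move_to(np.array(p),R); arm.sleep(.2)
    c=arm.get_calibration("wrist"); im=arm.snapshot("wrist"); out[n]=(c,im)
    cv2.imwrite(f"pics/w_{n}.png",im[...,::-1]); print(n,arm.current_t(),c["cam_to_world"][:3,3])
pickle.dump(out,open("w.pkl","wb"))
```

```text
stand 2.075 [ 0.4892 -0.091   0.5367]
rail 3.075 [0.6286 0.0088 0.5871]
park 4.7417 [0.4598 0.3491 0.5669]
```

View pics/w_stand.png

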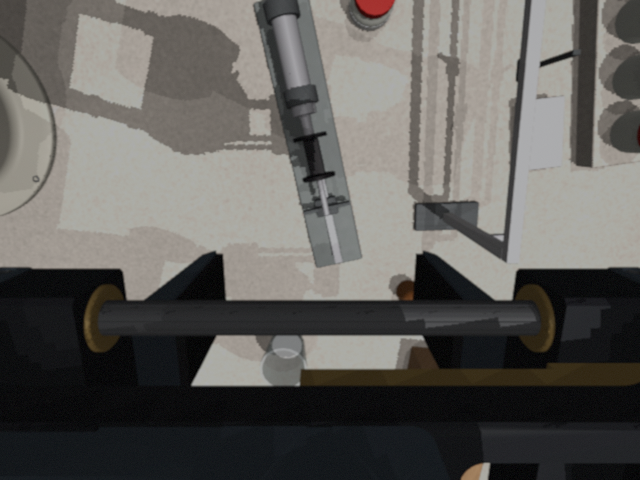

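View pics/w_rail.png

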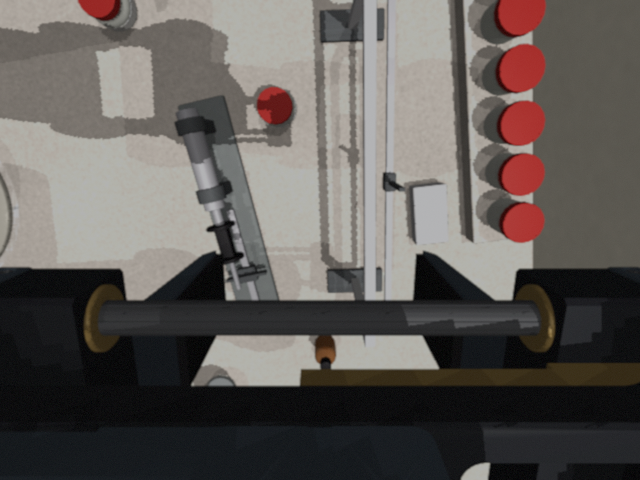

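View pics/w_park.png

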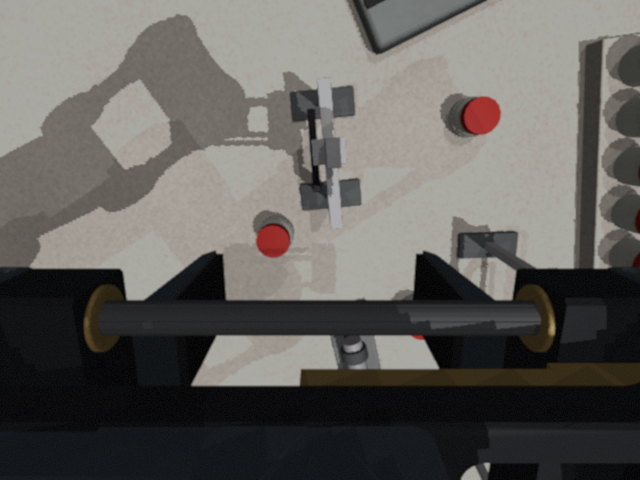

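The wrist pictures show: the stand with handle flanges at (310,135) and (319,176) and the length-marker fin at (327,202); the rail with blade at (392,182) in w_rail; and the park bar (324,79)-(335,227) with the grip block near (327,150). I'll enlarge these.

Run:
```python
from h import *
import pickle
o=pickle.load(open("w.pkl","rb"))
cv=np.full((600,790,3),0,np.uint8);x=0
for n,(x0,y0,x1,y1),k in [("park",(280,70,360,240),3.5),("rail",(345,140,425,230),3),("stand",(285,80,365,230),4)]:
    im=cv2.resize(o[n][1][y0:y1,x0:x1],None,fx=k,fy=k,interpolation=cv2.INTER_CUBIC)
    for g in range(x0,x1,10): cv2.line(im,(int((g-x0)*k),0),(int((g-x0)*k),8 if g%20 else 16),(255,0,0),1)
    for g in range(y0,y1,10): cv2.line(im,(0,int((g-y0)*k)),(8 if g%20 else 16,int((g-y0)*k)),(255,0,0),1)
    h=min(600,im.shape[0]);w=min(im.shape[1],790-x);cv[:h,x:x+w]=im[:h,:w];x+=w
cv2.imwrite("pics/mont.png",cv[...,::-1])
```

```text
(no output)
```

View pics/mont.png

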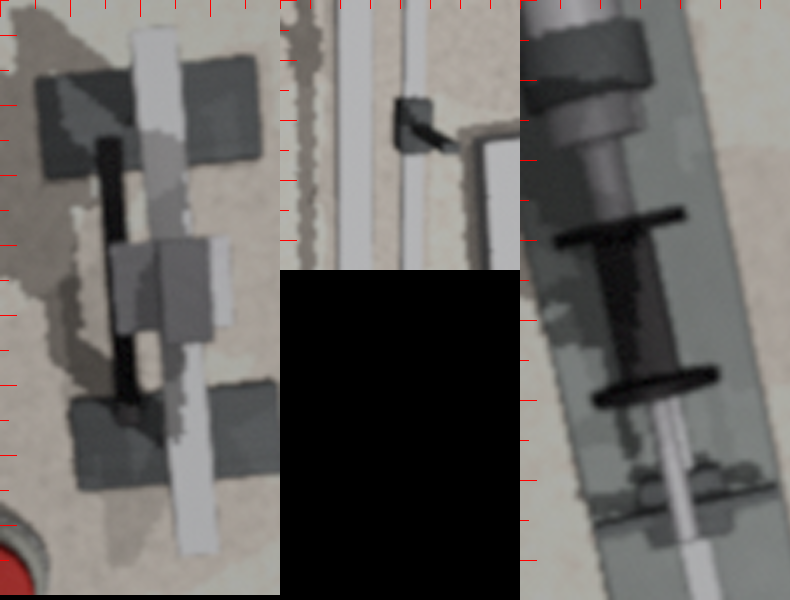

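Run:
```python
from h import *
import pickle
o=pickle.load(open("w.pkl","rb"))
def P(n,p,z): 
    r=onz(o[n][0],p,z); return r
yaw=lambda a,b: np.degrees(np.arctan2(*(a-b)[:2])) # angle of y axis from +y toward +x
a=P("park",(324.6,77.7),.2);b=P("park",(336.3,228.6),.2);print("park",a,b,np.linalg.norm(a-b),yaw(a,b),"blk",P("park",(333.4,152.9),.256))
im=o["rail"][1]; g=cv2.cvtColor(im,cv2.COLOR_RGB2HSV)
pts=[]
for r in range(5,255,5):
    s=np.abs(np.diff(cv2.GaussianBlur(im[...,1],(3,3),0)[r,355:384].astype(float))); i=np.argsort(-s)[:1]
    row=im[r,355:384].astype(float); m=(row.max(1)-row.min(1)<8)&(row.mean(1)>150)
    x=np.where(m)[0]; pts.append((355+x.mean(),r,len(x)))
print(np.array(pts)[::6])
f=np.array(pts);k=np.abs(f[:,2]-np.median(f[:,2]))<3;q=np.polyfit(f[k,1],f[k,0],1)
a=P("rail",(np.polyval(q,20),20),.2);b=P("rail",(np.polyval(q,250),250),.2);print("rail",a,b,yaw(a,b),q)
print("blade",P("rail",(402.3,189),.205),P("rail",(389,181.7),.13), "rail- end",P("rail",(366,345),.2))
for p,z in [((304,211.2),.038),((349,201.7),.038),((326.5,206.5),.038),((310.25,136.9),.085),((319.4,176.75),.085)]: print("stand",P("stand",p,z))
```

```text
park [0.4724 0.4011 0.2   ] [0.4648 0.2594 0.2   ] 0.1419036726127417 3.099682617215114 blk [0.4698 0.3359 0.256 ]
[[370.       5.      13.    ]
 [370.      35.      11.    ]
 [370.5     65.      12.    ]
 [370.5     95.      12.    ]
 [370.     125.      11.    ]
 [370.     155.      11.    ]
 [370.     185.      11.    ]
 [367.4286 215.      14.    ]
 [368.0769 245.      13.    ]]
rail [0.6906 0.1073 0.2   ] [ 0.6656 -0.1141  0.2   ] 6.443601879860351 [ -0.0049 370.3225]
blade [ 0.7056 -0.0528  0.205 ] [ 0.7055 -0.0538  0.13  ] rail- end [ 0.6498 -0.2269  0.2   ]
stand [ 0.4557 -0.1826  0.038 ]
stand [ 0.5173 -0.1783  0.038 ]
stand [ 0.4866 -0.1805  0.038 ]
stand [ 0.4792 -0.0881  0.085 ]
stand [ 0.4833 -0.1352  0.085 ]
```

Run:
```python
from h import *
import pickle
o=pickle.load(open("w.pkl","rb"))
P=lambda n,p,z: onz(o[n][0],p,z)
im=cv2.cvtColor(o["rail"][1],cv2.COLOR_RGB2GRAY).astype(float)
gx=cv2.Sobel(cv2.GaussianBlur(im,(1,9),0),cv2.CV_64F,1,0)
L=[];Rr=[]
for r in list(range(45,260,3)):
    g=np.abs(gx[r]); 
    def pk(a,b):
        i=a+np.argmax(g[a:b]); w=g[i-1:i+2]; return i+(w[2]-w[0])/(2*(2*w[1]-w[0]-w[2])+1e-9)
    L.append((r,pk(359,369)));Rr.append((r,pk(371,381)))
for n,A in(("L",L),("R",Rr)):
    A=np.array(A);k=np.ones(len(A),bool)
    for _ in range(5):
        q=np.polyfit(A[k,0],A[k,1],1);k=np.abs(A[:,1]-np.polyval(q,A[:,0]))<.6
    a,b=[P("rail",(np.polyval(q,r),r),.2) for r in(45,255)]
    print(n,q,k.sum(),len(k),a,b,np.degrees(np.arctan2(*(a-b)[:2])))
print("feet",P("rail",(352,25.5),0),P("rail",(354.5,280),0),P("stand",(446,215.5),0),"end",P("stand",(510,262),.2))
```

```text
L [  0.0046 363.722 ] 72 72 [0.6825 0.087  0.2   ] [ 0.6605 -0.1191  0.2   ] 6.081255753038782
R [ -0.0062 375.9971] 68 72 [0.6935 0.0855 0.2   ] [ 0.6707 -0.1205  0.2   ] 6.31532213526375
feet [0.6965 0.1549 0.    ] [ 0.6551 -0.2261  0.    ] [ 0.6568 -0.2248  0.    ] end [ 0.6515 -0.2281  0.2   ]
```

Run:
```python
from h import *
R=down(-3.1); g=np.array([.4698,.3359])
arm.grip(.06)
arm.move_to(np.array([*g,.29]),R)
z=.24-arm.grip_depth
arm.move_l(np.array([*g,z]),feed=.12)
f0=arm.current_force();arm.grip(0);arm.sleep(.1)
print(arm.current_width(),arm.current_grasp_force(),f0,arm.current_force(),arm.current_ee_pos(),arm.current_t())
```

```text
0.0005866893488774862 0.0 [ 0.232   0.8603 -0.0389] [ 0.017  -0.3874 -0.6094] [0.4698 0.3359 0.2212] 7.65
```

Run:
```python
from h import *
S=arm.get_calibration("scene");D=arm.get_calibration("side")
a=arm.snapshot("scene");b=arm.snapshot("side");w=arm.snapshot("wrist")
c=lambda im,x,y:cv2.resize(im[y:y+100,x:x+130],(390,300),interpolation=cv2.INTER_CUBIC)
p=np.array([.4698,.3359,.2212]);print(proj(S,p),proj(D,p))
top=np.hstack([c(a,370,230),c(b,200,320)]);bot=np.hstack([cv2.resize(w,(390,292)),np.zeros((292,390,3),np.uint8)])
cv2.imwrite("pics/miss.png",np.vstack([top,bot])[...,::-1])
```

```text
[435.563  289.5995] [267.9926 382.5625]
```

View pics/miss.png

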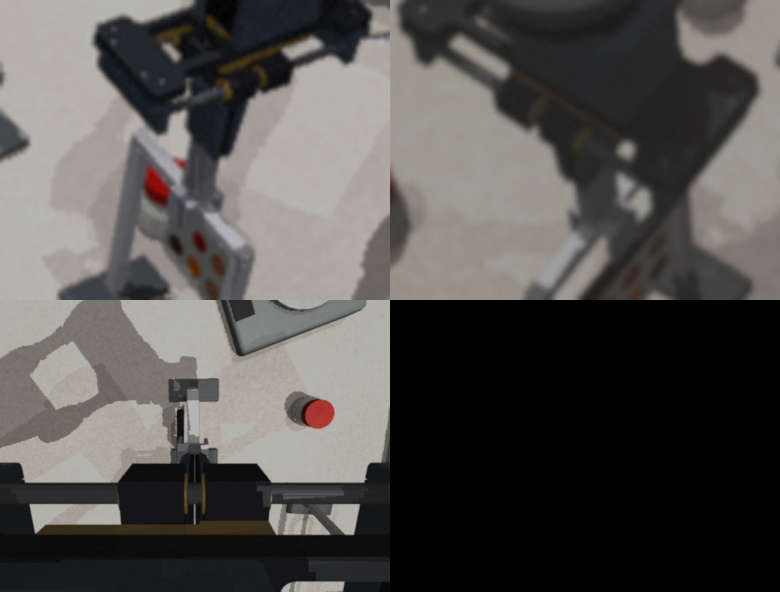

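The fingers closed empty with the block just beside them, on the +y side. I'll retreat upward and re-measure it.

Run:
```python
from h import *
import pickle
arm.move_l(np.array([.4698,.3359,.30]),feed=.2); arm.grip(.06)
arm.move_to(np.array([.45,.28,.36]),down(-8)); arm.sleep(.2)
c=arm.get_calibration("wrist");im=arm.snapshot("wrist");pickle.dump((c,im),open("p2.pkl","wb"))
S=arm.get_calibration("scene");a=arm.snapshot("scene");b=arm.snapshot("side")
x0,y0,k=280,70,3.5
m=cv2.resize(im[70:240,280:360],None,fx=k,fy=k,interpolation=cv2.INTER_CUBIC)
q=lambda im,x,y:cv2.resize(im[y:y+75,x:x+100],(400,297),interpolation=cv2.INTER_CUBIC)
cv=np.hstack([m[:594],np.vstack([q(a,375,255),q(b,220,350)])]);print(cv.shape,arm.current_t())
cv2.imwrite("pics/park2.png",cv[...,::-1])
```

```text
(594, 680, 3) 10.125
```

View pics/park2.png

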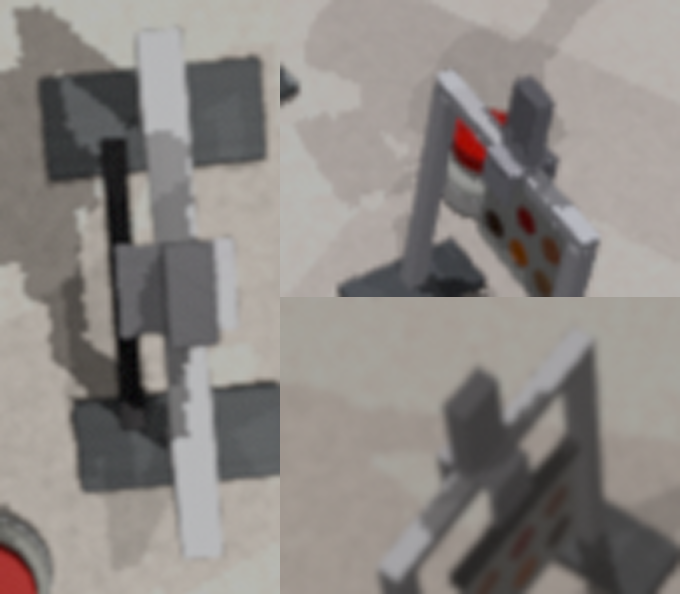

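The carrier has not moved (same pixels as before), so the miss is unexplained. I'll repeat the descent, logging the opening and imaging it before and after closing.

Run:
```python
from h import *
S=arm.get_calibration("scene");D=arm.get_calibration("side")
print("tri",tri([ray(S,(438,277)),ray(D,(269,372))]),onz(S,(438,277),.256),onz(D,(269,372),.256))
print(arm.current_width())
R=down(-3.1); g=np.array([.4698,.3359])
arm.grip(.091);print(arm.current_width())
arm.move_to(np.array([*g,.29]),R)
arm.move_l(np.array([*g,.2212]),feed=.15)
q=lambda im,x,y:cv2.resize(im[y:y+75,x:x+100],(400,296),interpolation=cv2.INTER_CUBIC)
rows=[]
def pic(): rows.append(np.hstack([q(arm.snapshot("scene"),390,240),q(arm.snapshot("side"),220,340)]))
print(arm.current_ee_pos(),arm.current_width(),arm.current_force(),arm.current_tool_rot())
pic()
for w in(.04,.02,.0): arm.grip(w);print(w,arm.current_width(),arm.current_grasp_force(),arm.current_force())
arm.sleep(.3);print(arm.current_width(),arm.current_grasp_force(),arm.current_t())
pic();cv2.imwrite("pics/re.png",np.vstack(rows)[...,::-1])
print(arm.current_t())
```

```text
tri [0.4668 0.3327 0.2565] [0.4663 0.3316 0.256 ] [0.4668 0.3332 0.256 ]
0.06002271214111196
0.09089515911808271
[0.4705 0.3359 0.2227] 0.09143337432644298 [ 0.0136 -0.1602  0.095 ] [[ 0.0546  0.9985  0.0018]
 [ 0.9985 -0.0546  0.001 ]
 [ 0.0011  0.0017 -1.    ]]
0.04 0.04010248244624062 0.0 [ 0.4336 -0.0054 -0.3327]
0.02 0.020090123166768212 0.0 [-0.0212  0.5697  0.0374]
0.0 0.00033010509760550573 0.0 [-0.8529 -0.6637  0.0946]
0.0005161095201267139 0.0 14.125
14.225
```

View pics/re.png

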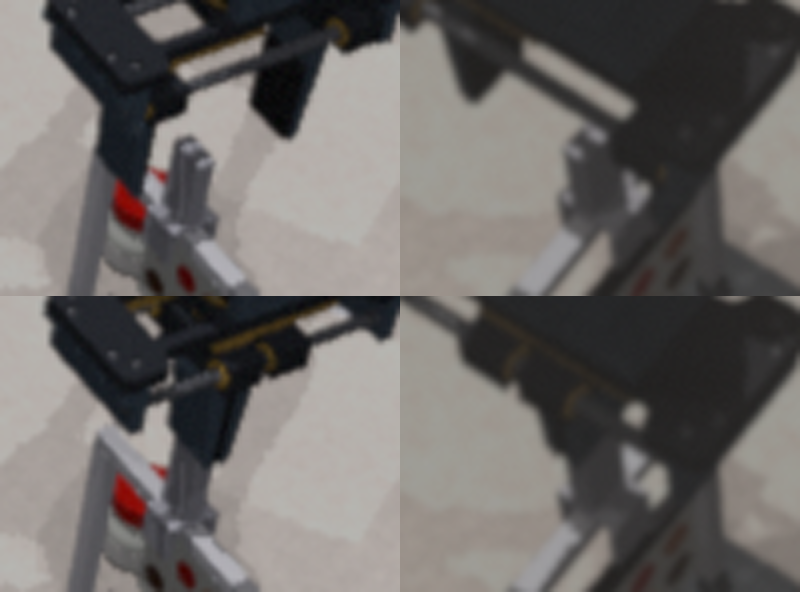

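Run:
```python
from h import *
S=arm.get_calibration("scene");D=arm.get_calibration("side")
print("tip+x open",tri([ray(S,(423.7,288.7)),ray(D,(239.5,365.8))]))
for s,d in[((443,281),(264,379)),((438,279),(260,377))]: print("closed",tri([ray(S,s),ray(D,d)]))
p=arm.current_ee_pos();W=arm.get_calibration("wrist");print(p,proj(W,p),"block",proj(W,[.4698,.3359,.256]),[proj(S,[.4705,y,.2227]) for y in(.336,.30)],arm.current_joint_positions())
```

```text
tip+x open [0.5159 0.3478 0.2575]
closed [0.4659 0.3483 0.258 ]
closed [0.4742 0.3454 0.2608]
[0.4698 0.3359 0.2212] [319.8449 263.2165] block [320.0303 286.1346] [array([435.4423, 289.2874]), array([425.4502, 278.887 ])] [29.641  22.1804 80.4975  0.0003 77.3239 32.7417]
```

The open tips in the wrist image and the triangulated tips both put the real fingertips about 35 mm short of the reported TCP, so the fingers closed above the block. I'll correct every z by 35 mm and regrasp.

```bash
echo 'DZ=.035 # real fingertips end this far short of the reported TCP' >> h.py
python3 - <<'E'
from h import *
g=np.array([.4698,.3359]);z=.24-arm.grip_depth-DZ
arm.move_l(np.array([*g,.245]),feed=.2);arm.grip(.06)
arm.move_l(np.array([*g,.2]),feed=.12);print(arm.current_force())
arm.move_l(np.array([*g,z]),feed=.1)
print(arm.current_force());arm.grip(0);arm.sleep(.1)
print(arm.current_width(),arm.current_grasp_force(),arm.current_force(),arm.current_ee_pos())
if arm.current_width()>.009:
    arm.move_l(np.array([*g,z+.02]),feed=.1);print(arm.current_width(),arm.current_force())
    arm.move_l(np.array([*g,z+.05]),feed=.15);print(arm.current_width(),arm.current_force(),arm.current_ee_pos())
print(z,arm.current_t())
E
```

```text
[0.0368 0.4896 0.723 ]
[ 0.7038  0.4376 -0.0719]
0.011828451390184869 29.999985694885254 [0.0468 0.0492 0.7224] [0.4698 0.3359 0.1862]
0.011835283207693507 [-1.4454  0.2617 -3.3456]
0.01212116061710775 [-0.0503 -0.1061 -2.4856] [0.4699 0.3359 0.2358]
0.18619999999999998 17.9
```

Run:
```python
from h import *
z=.1862;h=z+.05;R=down(-6.2)
arm.move_l(np.array([.40,.339,h]),feed=.15)
arm.move_l(np.array([.41,.18,h]),feed=.2)
arm.move_l(np.array([.6184,.0841,h]),R,feed=.2)
arm.move_l(np.array([.688,.0765,h]),feed=.12);arm.sleep(.2)
print(arm.current_width(),arm.current_force(),arm.current_t())
arm.move_l(np.array([.688,.0765,z+.006]),feed=.1)
for k in(.003,.001,0): 
    arm.move_l(np.array([.688,.0765,z+k]),feed=.02);arm.sleep(.1);print(k,arm.current_force(),arm.current_ee_pos())
print(arm.current_width(),arm.current_t())
cv2.imwrite("pics/hooked.png",arm.snapshot("scene")[...,::-1]);cv2.imwrite("pics/hooked_s.png",arm.snapshot("side")[...,::-1])
```

```text
0.011591271191361111 [-0.4799 -0.2559 -1.9885] 21.7
0.003 [ 0.171   0.2532 -2.9661] [0.6881 0.0765 0.1894]
0.001 [-1.0895  0.8388 -2.263 ] [0.688  0.0765 0.1872]
0 [ 0.5072  0.0144 -1.7528] [0.6881 0.0765 0.1863]
0.012363172557864085 23.3917
```

Run:
```python
from h import *
z=.1862
F=lambda: np.mean([(arm.sleep(.03),arm.current_force())[1] for _ in range(4)],0)
for k in range(6):
    f=F();print(z,f)
    if f[2]>1:break
    z-=.0007;arm.move_l(np.array([.688,.0765,z]),feed=.03)
m=np.array([.6743,-.0499])
arm.move_l(np.array([*m,z]),feed=.06)
print(F(),arm.current_width(),arm.current_ee_pos(),arm.current_t())
im=arm.snapshot("wrist");cv2.imwrite("pics/atmark_w.png",im[...,::-1])
a=arm.snapshot("scene");b=arm.snapshot("side")
cv2.imwrite("pics/atmark_s.png",a[...,::-1]);cv2.imwrite("pics/atmark_d.png",b[...,::-1])
```

```text
0.1862 [ 0.5658 -0.2716 -1.7263]
0.1855 [-2.1541 -0.0822  5.8389]
[0.2696 3.8446 5.8092] 0.011873791481382753 [ 0.6748 -0.0494  0.1862] 26.4083
```

Run:
```python
from h import *
import pickle
p=arm.current_ee_pos();o={}
arm.grip(.04);arm.sleep(.2);print(arm.current_width(),arm.current_force())
arm.move_l(np.array([p[0],p[1],.29]),feed=.2)
def shot(n,q,R):
    arm.move_to(np.array(q),R);arm.sleep(.25);c=arm.get_calibration("wrist");o[n]=(c,arm.snapshot("wrist"))
shot("mark",(.66,-.12,.33),down(-6.2));shot("stand",(.48,-.18,.25),down(5))
o["scene"]=(arm.get_calibration("scene"),arm.snapshot("scene"))
pickle.dump(o,open("w2.pkl","wb"));print(arm.current_t())
X={"mark":[proj(o["mark"][0],q) for q in([.6743,-.05,.256],[.7055,-.0533,.205])],"stand":[proj(o["stand"][0],q) for q in([.4792,-.0881,.085],[.4833,-.1352,.085],[.4866,-.1805,.038])]}
print(X)
cv=[];
for n,w,k in(("mark",100,4),("stand",100,4)):
    c=np.mean(X[n],0).astype(int);x0,y0=c[0]-50,max(0,c[1]-75);im=cv2.resize(o[n][1][y0:y0+150,x0:x0+100],None,fx=k,fy=k,interpolation=cv2.INTER_CUBIC);print(n,x0,y0,im.shape)
    cv.append(cv2.copyMakeBorder(im,0,600-im.shape[0],0,0,0))
cv2.imwrite("pics/chk.png",np.hstack(cv)[...,::-1])
```

```text
0.04032382546139774 [ 1.053  -0.7126 -0.2774]
29.95
{'mark': [array([329.619 , 138.2761]), array([364.8218, 138.2184])], 'stand': [array([325.8112, 114.8955]), array([325.5336, 165.5873]), array([324.0054, 203.4554])]}
mark 297 63 (600, 400, 3)
stand 275 86 (600, 400, 3)
```

View pics/chk.png

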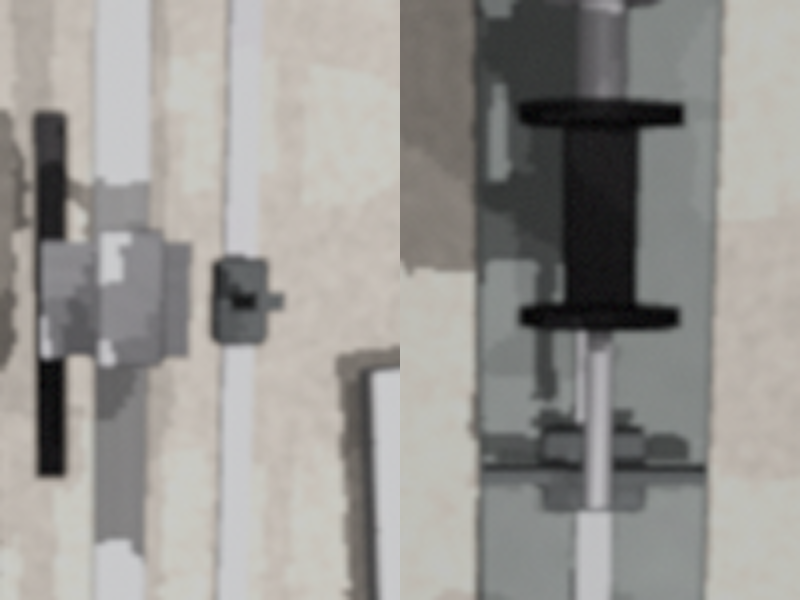

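The left crop shows the carrier freely hanging on the rail with its block centre at about (329.7,137.3) and the blade top at (357.8,138.1). In the right crop the index flange is at (325.4,114.5), the outer flange at (325,165.2) and the fin at (323.5,202.7).

Run:
```python
from h import *
import pickle
o=pickle.load(open("w2.pkl","rb"));M=o["mark"][0];S=o["stand"][0]
y=np.array([np.sin(np.radians(6.2)),np.cos(np.radians(6.2)),0])
a=onz(M,(329.75,137.25),.256);b=onz(M,(357.75,138.1),.205);c=onz(M,((241)/4+297,300/4+63),.14)
p=onz(M,(50/4+297,(112+476)/8+63),.206)
print("blk",a,"blade",b,"clamp",c,"plate",p,"err along y",(a-b)@y,(a-c)@y,(p-b)@y)
i=onz(S,(325.4,114.5),.085);q=onz(S,(325,165.25),.085);f=onz(S,(323.5,202.75),.038)
d=(i-q)/np.linalg.norm(i-q);print(i,q,f,np.linalg.norm(i-q),"yaw",np.degrees(np.arctan2(-d[0],d[1])),"draw",(i-f)@d)
l,r=onz(S,((482-400)/4+275,202.75),.038),onz(S,((706-400)/4+275,202.75),.038);print(r-l,np.degrees(np.arctan2((r-l)[1],(r-l)[0])))
```

```text
blk [ 0.6745 -0.0493  0.256 ] blade [ 0.6995 -0.0526  0.205 ] clamp [ 0.7054 -0.0531  0.14  ] plate [ 0.6587 -0.0469  0.206 ] err along y 0.0005387820785578978 0.00040328254561472054 0.001263940327853195
[ 0.4788 -0.0878  0.085 ] [ 0.4828 -0.1349  0.085 ] [ 0.486  -0.1797  0.038 ] 0.04731069497793429 yaw 4.815104980645057 draw 0.09224882341111261
[0.0629 0.0055 0.    ] 5.039550003616621
```

Run:
```python
from h import *
import pickle
d=np.array([-.0845,.9964,0]);R=down(4.9);g=np.array([.4808,-.1114,.085-arm.grip_depth-DZ])
arm.grip(.062)
arm.move_to(g+[0,0,.1],R)
arm.move_l(g+[0,0,.03],feed=.15);print(arm.current_force())
arm.move_l(g,feed=.08);print(arm.current_force())
arm.grip(0);arm.sleep(.15)
p0=arm.current_ee_pos();print(arm.current_width(),arm.current_grasp_force(),arm.current_force(),p0,arm.current_t())
A=arm.snapshot("wrist")
if arm.current_width()>.014:
    arm.move_l(p0-.05*d,feed=.05);print(arm.current_force(),arm.current_width())
    arm.move_l(p0-.0923*d,feed=.05);arm.sleep(.3)
    p1=arm.current_ee_pos();print("drawn",(p0-p1)@d,p1,arm.current_force(),arm.current_width(),arm.current_grasp_force())
B=arm.snapshot("wrist");c=arm.get_calibration("wrist");D=arm.snapshot("side");S=arm.snapshot("scene")
pickle.dump((A,B,c,S,D),open("w3.pkl","wb"));print(proj(c,p1+[0,0,.0538]+.0235*d),arm.current_t())
for n,im in zip("ABSD",(A,B,S,D)): cv2.imwrite(f"pics/pull{n}.png",im[...,::-1])
u=int(proj(c,p1+[0,0,.0538]+.0235*d)[0])
for o in(-14,14):print([int(v) for v in A[190:300:3,u+o].mean(1)],"\n",[int(v) for v in B[190:300:3,u+o].mean(1)])
```

```text
[-0.5078  0.1464  1.1157]
[ 0.3325 -0.156  -0.6526]
0.017727030684660958 29.99426633119583 [-3.8071 -1.3393  3.6568] [ 0.4805 -0.1114  0.0312] 33.125
[-3.9856  4.8479  7.132 ] 0.01831678379359194
drawn 0.09126268472169566 [ 0.4877 -0.2024  0.0312] [-4.9613  7.8089  8.521 ] 0.017440340188001106 29.996352195739746
[319.7654 251.5856] 35.775
[114, 114, 94, 68, 71, 71, 73, 74, 74, 73, 73, 74, 73, 73, 74, 64, 59, 58, 58, 27, 9, 7, 15, 19, 22, 22, 21, 18, 15, 20, 22, 14, 22, 22, 24, 21, 17] 
 [71, 71, 72, 73, 73, 64, 64, 65, 67, 65, 66, 66, 65, 64, 66, 61, 59, 58, 60, 29, 11, 13, 15, 21, 24, 21, 20, 14, 14, 16, 14, 15, 20, 22, 20, 18, 17]
[112, 112, 98, 100, 99, 102, 100, 100, 102, 89, 91, 90, 89, 92, 110, 88, 76, 74, 71, 41, 16, 13, 13, 16, 16, 17, 14, 12, 16, 15, 16, 16, 15, 16, 17, 18, 18] 
 [97, 98, 98, 93, 94, 93, 92, 91, 89, 88, 87, 87, 84, 84, 85, 78, 75, 76, 75, 40, 13, 11, 13, 18, 16, 13, 16, 13, 14, 15, 18, 16, 16, 15, 18, 13, 16]
```

Run:
```python
from h import *
import pickle
A,B,c,S,D=pickle.load(open("w3.pkl","rb"))
d=np.array([-.0845,.9964,0]);x=np.array([.9964,.0845,0])
P=np.array([(arm.sleep(.01),arm.current_ee_pos())[1] for _ in range(25)]);m=P.mean(0);print(m,P.std(0))
g0=np.array([.4808,-.1114,0]);print("drawn",(g0-m)@d)
f=np.array([.486,-.1797,.038])
for s in(-.03,-.027,-.024,.024,.027,.03):
    q=proj(c,f+s*x);u,v=np.round(q).astype(int);print(s,q,[int(t) for t in B[v-10:v+14,u].mean(1)])
print(arm.current_force(),arm.current_t())
```

```text
[ 0.4877 -0.2024  0.0312] [0. 0. 0.]
drawn 0.09122644023184474
-0.03 [265.2018 227.8175] [73, 73, 74, 73, 63, 51, 43, 39, 37, 36, 40, 51, 57, 60, 60, 59, 61, 61, 70, 73, 75, 77, 87, 90]
-0.027 [270.6808 227.8234] [86, 85, 84, 84, 82, 63, 46, 37, 38, 37, 41, 52, 58, 60, 60, 61, 60, 60, 61, 63, 65, 63, 65, 64]
-0.024 [276.1599 227.8294] [85, 84, 84, 86, 82, 64, 45, 39, 37, 39, 41, 52, 58, 62, 61, 60, 60, 60, 62, 64, 64, 65, 65, 63]
0.024 [363.8319 227.9247] [84, 83, 84, 85, 86, 82, 60, 40, 38, 35, 40, 68, 105, 116, 118, 118, 111, 86, 69, 79, 85, 84, 84, 85]
0.027 [369.3118 227.9306] [85, 85, 85, 84, 85, 82, 63, 44, 38, 37, 39, 68, 106, 117, 119, 118, 110, 85, 70, 78, 83, 85, 84, 86]
0.03 [374.7918 227.9366] [93, 92, 93, 97, 98, 98, 95, 89, 78, 61, 45, 43, 53, 59, 60, 59, 58, 58, 69, 98, 125, 162, 174, 175]
[-4.1836  7.2322  9.0627] 35.9833
```

Run:
```python
from h import *
import pickle
A,B,c,S,D=pickle.load(open("w3.pkl","rb"));o=pickle.load(open("w2.pkl","rb"));o1=pickle.load(open("w.pkl","rb"))
d=np.array([-.0845,.9964,0]);x=np.array([.9964,.0845,0]);f=np.array([.486,-.1797,.038])
for n,cc,im in(("B",c,B),("chk",*o["stand"]),("w1",*o1["stand"])):
    r=lambda dy,z:round(float(proj(cc,f+dy*d+[0,0,z-.038]+.026*x)[1]),1)
    print(n,"base@face",r(.002,.012),"topnear",r(.002,.038),"topfar",r(-.002,.038),"basefar",r(-.002,.012),"1mm=",round(r(-.001,.038)-r(0,.038),2))
    for s in(-.028,-.025,.025,.028):
        u,v=np.round(proj(cc,f+s*x)).astype(int);print(s,v-8,[int(t) for t in im[v-8:v+12,u].mean(1)])
# full-colour profile of index flange in B at +-12mm
```

```text
B base@face 215.0 topnear 224.4 topfar 231.5 basefar 221.4 1mm= 1.8
-0.028 220 [85, 85, 81, 63, 43, 39, 36, 39, 41, 51, 59, 59, 59, 60, 59, 61, 68, 71, 68, 64]
-0.025 220 [85, 86, 82, 63, 44, 37, 36, 36, 39, 51, 58, 60, 62, 60, 60, 61, 61, 65, 64, 65]
0.025 220 [85, 85, 85, 80, 61, 41, 38, 37, 41, 68, 104, 117, 118, 119, 113, 86, 69, 79, 85, 84]
0.028 220 [85, 86, 85, 82, 63, 42, 35, 36, 38, 58, 87, 96, 97, 94, 79, 64, 66, 79, 83, 81]
chk base@face 197.5 topnear 201.0 topfar 204.5 basefar 200.8 1mm= 0.9
-0.028 195 [87, 85, 83, 80, 80, 85, 81, 60, 66, 94, 102, 106, 120, 133, 138, 138, 139, 138, 139, 139]
-0.025 195 [87, 85, 83, 75, 72, 73, 74, 55, 68, 95, 103, 107, 120, 130, 136, 138, 140, 140, 140, 140]
0.025 195 [117, 95, 83, 81, 80, 87, 96, 70, 58, 85, 97, 105, 124, 138, 144, 143, 144, 144, 144, 144]
0.028 195 [135, 135, 133, 132, 132, 130, 115, 76, 55, 86, 96, 103, 121, 138, 143, 145, 144, 145, 143, 145]
w1 base@face 197.3 topnear 200.3 topfar 203.1 basefar 200.0 1mm= 0.7
-0.028 203 [94, 75, 71, 70, 69, 72, 66, 52, 67, 83, 90, 101, 114, 118, 118, 115, 112, 109, 105, 105]
-0.025 202 [115, 93, 75, 70, 65, 73, 88, 66, 50, 75, 88, 93, 107, 118, 122, 121, 121, 123, 122, 121]
0.025 194 [126, 119, 97, 81, 73, 71, 79, 62, 52, 77, 89, 96, 109, 122, 126, 127, 126, 125, 125, 125]
0.028 193 [125, 125, 125, 124, 122, 116, 102, 86, 59, 59, 80, 93, 105, 120, 126, 127, 127, 126, 126, 125]
```

The enlarged profiles show the thin dark line is the fin's tube-side face and its lighter top lies about 2.5 mm farther out. The draw needed is therefore about 94.7 mm rather than 92.2. I'll pull the remaining distance using the measured travel.

Run:
```python
from h import *
import pickle
A,B0,c0,S0,D0=pickle.load(open("w3.pkl","rb"))
d=np.array([-.0845,.9964,0]);p0=np.array([.4805,-.1114,.0312]);cmd=.0957
arm.move_l(p0-cmd*d,feed=.03);arm.sleep(.4)
t=(p0-arm.current_ee_pos())@d;print(t)
if abs(t-.0947)>.0004:
    arm.move_l(p0-(cmd+.0947-t)*d,feed=.02);arm.sleep(.4)
m=arm.current_ee_pos();print("drawn",(p0-m)@d,m,arm.current_force(),arm.current_width())
c=arm.get_calibration("wrist");B=arm.snapshot("wrist")
for im in(A,B):print([int(v) for v in im[238:256,305].mean(1)],[int(v) for v in im[238:256,333].mean(1)])
x=np.array([.9964,.0845,0]);f=np.array([.486,-.1797,.038])
u,v=np.round(proj(c,f+.025*x)).astype(int);r=[int(q) for q in B[v-8:v+14,u].mean(1)]
print("fin",v-8,r,"expected top centre if level", proj(c,m+[0,0,.0538-.047]+.0235*d))
S=arm.snapshot("scene");D=arm.snapshot("side");cv2.imwrite("pics/endS.png",S[...,::-1]);cv2.imwrite("pics/endD.png",D[...,::-1])
# carrier unchanged since release? compare scene crop with picture after release
a=pickle.load(open("w2.pkl","rb"))["scene"][1];q=proj(arm.get_calibration("scene"),[.674,-.05,.22]).astype(int)
k=[im[q[1]-25:q[1]+25,q[0]-15:q[0]+15].astype(float).mean(2) for im in(a,S0,S)];print(abs(k[0]-k[2]).mean(),abs(k[1]-k[2]).mean(),arm.current_t())
```

```text
0.09462447757388978
drawn 0.09462447757388978 [ 0.488  -0.2057  0.0312] [-4.7119  7.9516  9.3472] 0.017976892000943136
[59, 59, 59, 58, 61, 59, 58, 58, 46, 27, 18, 15, 9, 8, 14, 7, 14, 11] [76, 76, 75, 74, 77, 75, 71, 70, 60, 41, 20, 13, 16, 14, 15, 13, 12, 11]
[60, 59, 59, 59, 60, 60, 60, 56, 45, 27, 17, 18, 13, 15, 17, 10, 10, 12] [75, 78, 75, 76, 74, 76, 75, 72, 62, 39, 17, 14, 12, 14, 10, 15, 7, 8]
fin 214 [85, 84, 85, 83, 70, 48, 38, 36, 39, 66, 104, 116, 117, 118, 119, 117, 114, 98, 86, 85, 84, 85] expected top centre if level [319.6591 226.5261]
3.3151111111111113 0.5597777777777777 36.7917
```

The fin's top centre is at row 227.1 against 226.5 expected when level, about 0.3 mm apart. There is no slip in the grip and the carrier is unmoved, so I'm handing in.

```bash
python3 -c "
from rig import arm
print(arm.sign_off(),arm.current_t())"
```

```text
the job is handed in; nothing more can be done
the job is handed in; nothing more can be done
```

I handed the job in at about 37 s: the carrier hangs on the display rail, let go within about 1 mm of the marker blade, and the gripper holds the rod out with its index flange within about 0.5 mm of the length marker by my measurements; the verdict was not shown.

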